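Open the push-and-turn safety cap of the cleaner bottle

ROBOT

A 6-joint arm with a two-finger parallel gripper is mounted at the origin on a cart in front of the work surface, level with it; the furniture and walls round the work are solid. World frame = base frame: x ahead of the robot, y to its left, z up, the work surface at z = 0. Lengths are in mm, angles in degrees, forces in N, time in s.
With the tool pointing down it reaches from about 350 to 850 mm from the base axis. Payload 8.1 kg.
Tool frame: the origin (TCP) lies midway between the tips of the shut fingers; the grasp point (between the pads) lies 19 mm behind it; z points along the fingers, y is the line along which they close (so a half turn about z gives the same grasp; the last joint's range is limited). The gripper opens to 85 mm and grips with 20 to 120 N. Pads are 22 mm wide; open, the fingers measure 114 mm over their backs; the gripper's body (76 mm by 85 mm) begins 54 mm behind the grasp point. The pads swing forward as they close: fully open they stand 13 mm farther back than shut.
Start: joints at [64.435, 7.471, 85.268, -0, 87.261, -4.893], TCP at [211.793, 561.381, 231.292] pointing down, gripper open.
Joint ranges: [-169.43, 169.43], [-51.17, 129.36], [1.28, 143.12], [-76.62, 256.62], [0, 156.53], [-152.29, 152.29]. Speed limits (degrees/s): [136.94, 136.94, 159.86, 180, 180, 180].

INTERFACE

Orientations are given as [roll, pitch, yaw] about the fixed x, y, z axes, in that order (R = Rz(yaw) Ry(pitch) Rx(roll)).
In Python, from bench import r gives the robot as it stands.
- The arm moves only by the tool step_arm, never from a script. Its arguments are lists of equal length, an entry for each row: "delta_pos": the shift along the world's x, y, z in units of 200 mm (1.0 is 200 mm), a list of three; "spin": the turn about the world's z in units of 180 degrees (1.0 is 180 degrees). In form: {"delta_pos": [[dx, dy, dz], ...], "spin": [spin, ...]}. A call has 1 to 8 rows; each row shifts and turns the commanded pose from where the row before left it; what a row does not reach is not made up. A row lasts 1/8 s, in which the tool goes at most 62.5 mm and 10.7 degrees, less where a joint would pass 70% of its speed; a pose out of reach is approached as far as the arm can. A call with a number of a shift or a turn outside -1 to 1 is refused whole. A call with a gripper value outside its range is refused whole. "gripper" is the opening, from -1 (shut) to 1 (fully open), set as the call begins (left out, the last holds). The fingers move at their own pace and stop on an object; "squeeze" is the grip in N (left out, the last holds). Time passes only in rows, so rows that do not move let the fingers close. It gives the time, the measured TCP pose, the force, the opening and the grip force at its end, in the units of the state.
- r.sense(): the state, without advancing time (a new reading comes with each control period).
- r.snapshot(name): name is "scene" or "top" or "wrist"; returns a dict with "pixels" (420x560x3 uint8, blue, green, red), "fx", "fy", "cx", "cy" (pixels), "dist_coeffs" ([k1, k2, p1, p2, k3] as OpenCV has them; the pictures are not rectified), "camera_from_world" (4x4, takes a point from world to camera coordinates). Camera axes: x right, y up, looking along -z (the intrinsics and any distortion apply to the point x, -y, -z); pixel columns grow to the right and rows downward; lengths in mm; the calibration is good to about 2 mm. A picture is of the moment at which its call begins. There is no depth.
- r.hand_in(): hands the job in; it is judged then, once.
The state is a dict: "time": time; "joint_pos": joint angles; "qd": joint speeds; "joint_efforts": joint torques, N m; "tool_pos": TCP position; "tcp_rot": TCP orientation; "ft_force": force on the tool from outside, world axes, zero at the start; "wrist_torque": the same for the moment, N m; "finger_gap": finger opening in mm; "grip_force": force on a finger pad.
Only numpy, scipy, OpenCV 4.12 (cv2) and the standard library are available. Lean on these libraries where they do the work, as an engineer would, in place of code of your own. Each camera call takes 0.05 s, during which the arm holds its last target. There are 200 camera calls.

TASK

Open the bottle of drain cleaner that stands in the metal holder: push its red safety cap down against the spring, keep it down and turn it anticlockwise (seen from above) until you feel it come up against its stop, then lift it straight off. Finish while still holding the cap in the gripper, upright and still, about 6 cm up in the clear directly above the open bottle; do not put it down or let go. Leave the cup, the candle and the jug where they stand.

Things in the scene. Friction and masses are not known exactly. Their poses are not given: they have to be found in the camera images.
- bottle: Blue round bottle, 84 mm across, blank paper label, held fast in a square dark metal holder (116 mm wide, 38 mm high) screwed to the worktop: it can neither turn nor lift. Origin at the centre of the holder's underside, z up. The shoulder slopes in from 84 mm across at height 94 mm to 41 mm across at height 132 mm.
- bottle_mouth (a point): Centre of the top of the white neck, 166 mm above the worktop, inside the cap while that is on; axes as the bottle's. The turned cap meets a hard stop where its x axis is 62 degrees anticlockwise of the bottle's x axis. There, and up to 12 degrees before it, the cap lifts off freely; anywhere else lugs hold it.
- cap: Red ribbed round safety cap, hollow, 51 mm across, 34 mm high, about 40 g, pale disc on its flat top. Origin at the centre of its lower rim, z up. Its rim is 145 mm and its top 179 mm above the worktop as found: locked, with about 10 degrees of loose turning play either way about the place where its x axis agrees with the bottle's. It does not unlock clockwise.
- cap_center (a point): Centre of the red cap, on its axis and half-way up (17 mm from rim and top), 162 mm above the worktop as found; axes as the cap's. Pushed down 4 mm the cap is free to turn, 6 mm is the hard lower stop; its spring pushes back with 4 N at first, 10 N at the bottom. Held down it turns anticlockwise by 52 to 72 degrees, depending on the start, to its stop.
- cup: Blue and white patterned cup, 99 mm across and 96 mm high, loose; a bystander. Origin at the centre of its underside.
- candle: Pale pink candle in a glass, 91 mm across and 102 mm high, loose; a bystander. Origin at the centre of its underside.
- jug: Small cream-white jug with a handle, 67 x 103 x 85 mm high, loose; a bystander. Origin at the centre of its underside.
Not all that is in view belongs to the job. Of the things like the cap, leave any that is black; of the rest the smaller one is meant. Leave any purple look-alike of the bottle alone.

How it is judged (in metres and radians):
On the way, in this order (a step that is already met when the one before it is completed fails the run):
1. the cap is pushed down by at least 4 mm (z of cap in the frame of bottle below 0.141 m), for 0.1 s.
2. the cap, still on the bottle, is turned anticlockwise to within 8 degrees of its stop (angle between the x axis of cap and the x axis of bottle, either way round above 0.94 rad and z of cap in the frame of bottle below 0.15 m), for 0.1 s.
At the end, for the whole second after the job is handed in: The gripper holds the cap, with its rim 3 to 12 cm above the top of the bottle's neck, its centre within 3 cm of the bottle's axis, within 14 degrees of upright, still (under 3 cm/s and 0.3 rad/s) and touching the bottle nowhere; cup, candle and jug are within 3 cm of where they stood (z of cap in the frame of bottle_mouth between 0.03 and 0.12 m and horizontal distance between cap and bottle_mouth below 0.03 m and angle between cap's own z axis and vertical below 0.25 rad and contact force between the fingers and cap above 1 N and contact force between cap and bottle below 0.1 N and linear speed of cap below 0.03 m/s and angular speed of cap below 0.3 rad/s and distance of each of cup, candle, jug from where it was at the start of the episode below 0.03 m); the arm keeps its last pose, push and grip.
It fails at once if the blue and white cup is knocked or shifted by more than 3 cm (distance of cup from where it was at the start of the episode above 0.03 m).
It fails at once if the candle is knocked or shifted by more than 3 cm (distance of candle from where it was at the start of the episode above 0.03 m).
It fails at once if the cream jug is knocked or shifted by more than 3 cm (distance of jug from where it was at the start of the episode above 0.03 m).
It also fails if it takes over 45 s, if anything falls off the work surface, if the arm or the gripper's body presses on something with over 40 N, if the wrist force passes 120 N, or if a joint passes its speed limit or range.

## Working session

There is one attempt and no reset: what is moved stays moved. The work goes in short steps, Python scripts to look and compute and a tool call to move; the robot and the scene stay as the last step left them, time stands still between calls to the robot, and variables do not carry over. Pictures are saved under pics/ and viewed, at most 10 in all, crops included, and the job is handed in when it is done.

Besides the shell and the picture viewer there is one more tool, called after "Call:" as a command line: name --pt "numbers of a row" for each row, then --argument value for the rest. step_arm: Moves the arm, as the interface text tells. Shifts and turns lie within -1 to 1; 1 stands for 200 mm of shift or 180 degrees of turn. Its arguments: {"type":"object","properties":{"delta_pos":{"type":"array","items":{"type":"array","items":{"type":"number","minimum":-1,"maximum":1}}},"spin":{"type":"array","items":{"type":"number","minimum":-1,"maximum":1}},"gripper":{"type":"number"},"squeeze":{"type":"number"}},"required":["delta_pos","spin"]}

```bash
mkdir -p pics; cat > h.py <<'E'
import cv2,numpy as np
from bench import r
def ray(s,u,v):
    K=np.array([[s["fx"],0,s["cx"]],[0,s["fy"],s["cy"]],[0,0,1]],float)
    p=cv2.undistortPoints(np.array([[[u,v]]],float),K,np.array(s["dist_coeffs"],float))[0,0]
    T=np.array(s["camera_from_world"]);R=T[:3,:3]
    return -R.T@T[:3,3], R.T@np.array([p[0],-p[1],-1.])
def at(s,u,v,z):
    o,d=ray(s,u,v); return (o+d*(z-o[2])/d[2]).round(1)
def snap(n,f):
    s=r.snapshot(n); cv2.imwrite(f"pics/{f}.png",s["pixels"]); 
    import pickle; pickle.dump({k:np.array(v) for k,v in s.items()},open(f"pics/{f}.pkl","wb")); return s
def load(f):
    import pickle; return pickle.load(open(f"pics/{f}.pkl","rb"))
E
python3 - <<'E'
from h import *
snap("scene","scene0");snap("top","top0")
E
```

```text
(no output)
```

View pics/scene0.png

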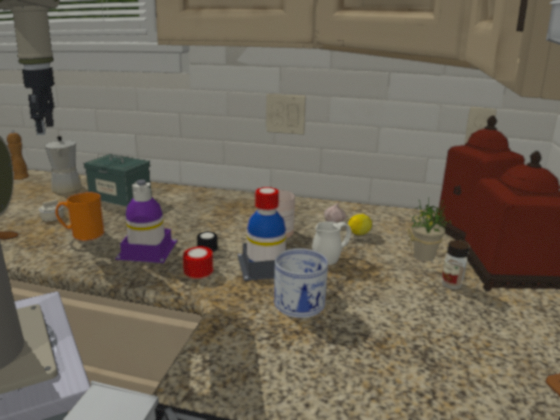

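View pics/top0.png

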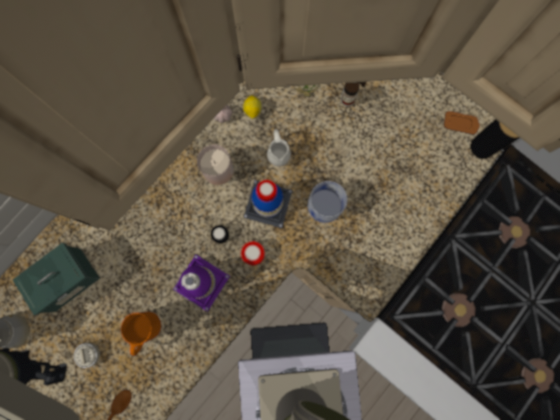

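The scene view shows the red-capped blue bottle at (267,198), with the cup in front at (300,280), the jug to its right at (328,243) and the candle behind it. In the top view the cap is at (266,189), the cup (327,201), the jug (278,152) and the candle (217,163). I'll enlarge the region around them.

```bash
python3 - <<'E'
from h import *
s=load("top0");c=load("scene0")
print("cap",at(s,266,189,179),at(c,267,191,179)); 
for n,u,v,z in [("cup",327,201,96),("jug",278,152,85),("candle",217,163,102),("redcap2",253,253,34)]: print(n,at(s,u,v,z))
for nm,im in(("top",s),("scene",c)):
  for n,z in(("cap",179),): pass
cv2.imwrite("pics/c1.png",cv2.resize(s["pixels"][125:235,190:360],None,fx=4.5,fy=4.5,interpolation=cv2.INTER_CUBIC))
E
```

```text
cap [577.9  46.6 179. ] [576.1  43.3 179. ]
cup [ 552.5 -111.8   96. ]
jug [703.    6.5  85. ]
candle [679.9 173.6 102. ]
redcap2 [436.8  97.   34. ]
```

View pics/c1.png

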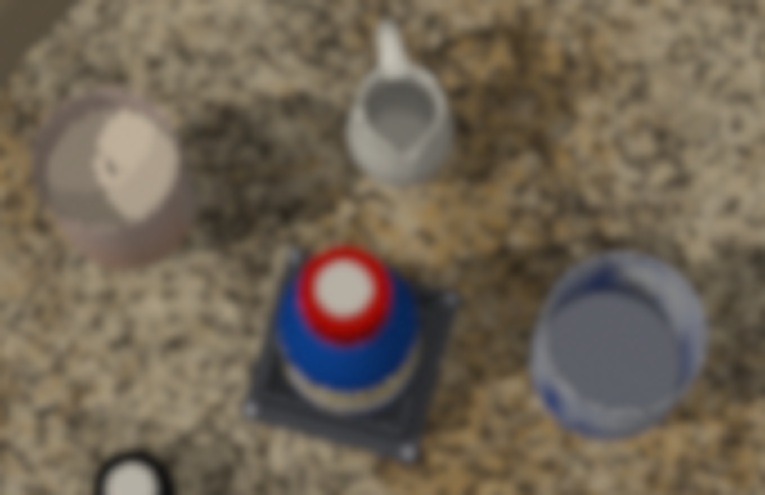

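Call:
step_arm --pt "0.11 -0.16 0" --pt "0.11 -0.16 0" --pt "0.11 -0.16 0" --pt "0.11 -0.16 0" --pt "0.11 -0.16 0" --pt "0.11 -0.16 0" --pt "0.11 -0.16 0" --pt "0.11 -0.16 0" --spin '[0,0,0,0,0,0,0,0]' --gripper 1

```text
time: 1.1
tool_pos: [388.1, 304.1, 230.9]
tcp_rot: [-180.0, -0.0, 159.3]
ft_force: [0.5, -0.3, 0.4]
finger_gap: 85.1
grip_force: 0.0
```

Call:
step_arm --pt "0.11 -0.16 0" --pt "0.11 -0.16 0" --pt "0.11 -0.16 0" --pt "0.11 -0.16 0" --pt "0.11 -0.16 0" --pt "0.11 -0.16 0" --pt "0.11 -0.16 0" --pt "0.06 -0.15 0" --spin '[0,0,0,0,0,0,0,0]'

```text
time: 2.1
tool_pos: [554.2, 50.1, 230.6]
tcp_rot: [-180.0, -0.0, 159.3]
ft_force: [0.2, -0.1, -0.4]
finger_gap: 85.5
grip_force: 0.0
```

```bash
python3 - <<'E'
from h import *
q=r.sense()
for k in q: print(k,np.round(q[k],2))
snap("wrist","w1")
E
```

```text
time 2.1
joint_pos [ -0.12   0.82  92.31  -0.    86.92 -69.42]
qd [-24.91   9.94  -9.91   0.18   0.36 -24.89]
joint_efforts [ 2.230e+00 -5.179e+01 -4.936e+01 -1.000e-01 -3.000e-02  8.600e-01]
tool_pos [554.25  50.06 230.64]
tcp_rot [-1.7998e+02 -5.0000e-02  1.5930e+02]
ft_force [ 0.2  -0.1  -0.36]
wrist_torque [ 0.03 -0.03 -0.04]
grip_force 0.0
finger_gap 85.48
```

View pics/w1.png

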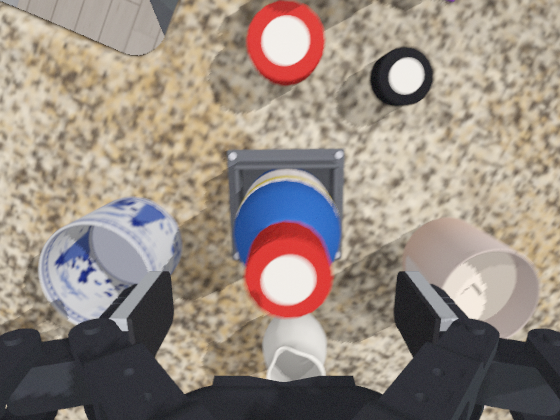

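The wrist view shows the cap's pale disc centred at (288,279), with the gripper's fingers on either side of it. The black and larger red caps are at the top of the picture.

```bash
python3 - <<'E'
from h import *
s=load("w1"); im=s["pixels"]
hsv=cv2.cvtColor(im,cv2.COLOR_BGR2HSV)
m=((hsv[...,0]<6)|(hsv[...,0]>174))&(hsv[...,1]>150)&(hsv[...,2]>80); m[:150]=0
# disc
g=cv2.inRange(hsv,(0,0,170),(180,60,255)); n,l,st,ce=cv2.connectedComponentsWithStats(g)
k=l[279,288]; print(ce[k],st[k]); print(at(s,*ce[k],179)); print(r.sense()["tool_pos"])
E
```

```text
[288.09758408 279.55329228] [ 262  255   54   50 2111]
[577.4  44.4 179. ]
[555.03893041  46.72636525 230.57713189]
```

Call:
step_arm --pt "0.06 -0.02 0" --pt "0.05 -0.01 0" --pt "0 0 0" --pt "0 0 0" --pt "0 0 0" --pt "0 0 0" --pt "0 0 0" --pt "0 0 0" --spin '[-0.045,-0.045,-0.045,-0.045,-0.045,-0.045,0,0]'

```text
time: 3.15
tool_pos: [575.6, 45.5, 231.0]
tcp_rot: [-180.0, -0.0, 110.9]
ft_force: [0.2, 0.2, -0.6]
finger_gap: 85.2
grip_force: 0.0
```

```bash
python3 - <<'E'
from h import *
s=snap("wrist","w2"); im=s["pixels"]
hsv=cv2.cvtColor(im,cv2.COLOR_BGR2HSV)
g=cv2.inRange(hsv,(0,0,170),(180,60,255)); n,l,st,ce=cv2.connectedComponentsWithStats(g)
T=s["camera_from_world"]; 
for k in range(1,n):
  if st[k][4]>800: print(ce[k],st[k],at(s,*ce[k],179))
q=r.sense();print(q["tool_pos"],q["tcp_rot"],q["joint_pos"])
E
```

```text
[75.16269285 29.62482468] [  40    0   58   78 1426] [440.1 110.7 179. ]
[406.68205657 131.80257809] [  171     0   389   341 47477] [613.9 122.3 179. ]
[151.64599639  76.64178206] [ 130   54   45   47 1661] [483.7 101.8 179. ]
[84.54515778 90.21762786] [ 46  66  72  61 919] [452.5  83.9 179. ]
[ 49.26804124 246.8164225 ] [    0   142   119   198 11058] [452.5  -6.6 179. ]
[ 26.7959596  183.34545455] [   0  148   55   75 1485] [432.7  25.2 179. ]
[286.3536036  239.81036036] [ 260  214   54   52 2220] [577.1  45.9 179. ]
[244.83713094 318.18292683] [ 120  237  272  157 6232] [571.7  -7.9 179. ]
[131.20105263 296.68947368] [107 272  54  59 950] [505.4 -19.  179. ]
[208.61200586 371.00878477] [ 175  353   75   41 1366] [562.9 -51.2 179. ]
[575.66520362  45.454557   231.09438247] [-1.79980630e+02 -8.05714615e-03  1.10879801e+02] [-5.72340267e-01  4.02143941e+00  8.89700694e+01  4.15376615e-04
  8.70294662e+01 -2.14521638e+01]
```

Call:
step_arm --pt "0.008 0 -0.07" --pt "0 0 -0.07" --pt "0 0 -0.07" --pt "0 0 -0.07" --pt "0 0 -0.07" --pt "0 0 -0.07" --pt "0 0 -0.015" --pt "0 0 0" --spin '[0,0,0,0,0,0,0,0]'

```text
time: 4.2
tool_pos: [577.4, 45.4, 144.2]
tcp_rot: [-180.0, -0.0, 110.7]
ft_force: [0.1, -0.2, 1.0]
finger_gap: 85.5
grip_force: 0.0
```

Call:
step_arm --pt "0 0 0" --pt "0 0 0" --pt "0 0 0" --pt "0 0 0" --pt "0 0 0" --pt "0 0 0" --pt "0 0 0" --pt "0 0 0" --spin '[0,0,0,0,0,0,0,0]' --gripper -1 --squeeze 60

```text
time: 5.2
tool_pos: [577.8, 45.4, 144.6]
tcp_rot: [180.0, 0.0, 110.7]
ft_force: [2.0, -0.8, 4.4]
finger_gap: 49.3
grip_force: 61.3
```

```bash
python3 - <<'E'
from h import *
s=snap("wrist","w3")
q=r.sense();print(q["tool_pos"],q["tcp_rot"],q["ft_force"],q["wrist_torque"])
E
```

```text
[577.74408467  45.35496845 144.52510694] [1.79956216e+02 1.81638734e-02 1.10725729e+02] [ 1.72482551 -0.30764242  3.19452214] [ 0.01654454 -0.30885946  0.02682433]
```

View pics/w3.png

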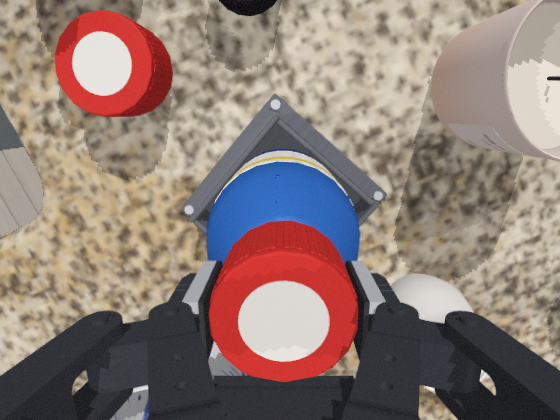

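The wrist view shows the cap gripped centrally, its disc at (284,321), with both pads on its sides. Next I push it down.

Call:
step_arm --pt "0 0 -0.015" --pt "0 0 -0.013" --pt "0 0 0" --pt "0 0 0" --spin '[0,0,0,0]'

```text
time: 5.75
tool_pos: [577.8, 45.4, 139.5]
tcp_rot: [179.9, 0.0, 110.7]
ft_force: [-0.0, -0.7, 9.4]
finger_gap: 49.3
grip_force: 62.0
```

Call:
step_arm --pt "0 0 -0.003" --pt "0 0 0" --pt "0 0 0" --pt "0 0 0" --pt "0 0 0" --pt "0 0 0" --pt "0 0 0" --pt "0 0 0" --spin '[0,0.04,0.04,0.04,0.04,0.04,0.04,0]'

```text
time: 6.75
tool_pos: [578.0, 45.5, 139.4]
tcp_rot: [180.0, 0.1, 154.0]
ft_force: [-0.3, -0.7, 10.7]
finger_gap: 49.1
grip_force: 62.0
```

```bash
python3 - <<'E'
from h import *
q=r.sense();print(q["tool_pos"],q["tcp_rot"],q["ft_force"],q["wrist_torque"],q["joint_pos"])
E
```

```text
[577.99979655  45.53156676 139.366419  ] [1.79951773e+02 8.18514126e-02 1.54044038e+02] [-0.3181787  -0.70338335 10.67893407] [0.04862163 0.1207282  0.09701889] [-5.67478634e-01  7.76618067e+00  9.47045839e+01  8.68363509e-03
  7.74346116e+01 -6.46134330e+01]
```

Turned 43° with low torque. I'll continue in small steps and watch for the stop.

Call:
step_arm --pt "0 0 0" --pt "0 0 0" --pt "0 0 0" --spin '[0.03,0.02,0]'

```text
time: 7.12
tool_pos: [578.0, 45.5, 139.4]
tcp_rot: [180.0, 0.1, 163.0]
ft_force: [-1.5, 0.2, 11.2]
finger_gap: 49.2
grip_force: 62.0
```

```bash
python3 -c "
from h import *
q=r.sense();print(q['tcp_rot'],q['ft_force'],q['wrist_torque'])"
```

```text
[1.79968726e+02 8.41338293e-02 1.62985744e+02] [-1.5345235   0.20136344 11.18363122] [0.01733005 0.15627379 0.03334834]
```

Call:
step_arm --pt "0 0 0" --pt "0 0 0" --pt "0 0 0" --spin '[0.02,0.01,0]'

```text
time: 7.5
tool_pos: [578.0, 45.5, 139.4]
tcp_rot: [180.0, 0.1, 168.4]
ft_force: [-1.8, 0.7, 11.4]
finger_gap: 49.1
grip_force: 62.0
```

```bash
python3 -c "
from h import *
q=r.sense();print(q['tcp_rot'],q['ft_force'],q['wrist_torque'])"
```

```text
[1.79981226e+02 8.71024967e-02 1.68360541e+02] [-1.7579318   0.65157993 11.38377352] [-0.01295216  0.20557053 -0.01941998]
```

Call:
step_arm --pt "0 0 0" --pt "0 0 0" --pt "0 0 0" --spin '[0.02,0.01,0]'

```text
time: 7.88
tool_pos: [578.0, 45.4, 139.4]
tcp_rot: [180.0, 0.1, 173.8]
ft_force: [-1.0, 0.2, 10.9]
finger_gap: 49.1
grip_force: 62.0
```

```bash
python3 -c "
from h import *
q=r.sense();print(q['tcp_rot'],q['ft_force'],q['wrist_torque'])"
```

```text
[1.79987753e+02 9.11565951e-02 1.73756458e+02] [-1.01998204  0.21685259 10.89124051] [0.01762746 0.20554327 0.02889808]
```

Call:
step_arm --pt "0 0 0" --pt "0 0 0" --pt "0 0 0" --spin '[0.02,0.01,0]'

```text
time: 8.25
tool_pos: [577.7, 45.3, 139.4]
tcp_rot: [-180.0, 0.1, 179.1]
ft_force: [-2.9, -1.1, 12.6]
finger_gap: 49.1
grip_force: 62.1
```

```bash
python3 -c "
from h import *
q=r.sense();print(q['tcp_rot'],q['ft_force'],q['wrist_torque'])"
```

```text
[-1.79990463e+02  5.59527542e-02  1.79149662e+02] [-2.90405714 -1.11229854 12.63111094] [-0.11555452  0.50471653 -0.04720482]
```

Call:
step_arm --pt "0 0 0" --pt "0 0 0" --pt "0 0 0" --spin '[0.015,0.01,0]'

```text
time: 8.62
tool_pos: [577.6, 45.3, 139.3]
tcp_rot: [180.0, 0.0, -176.5]
ft_force: [-3.0, 0.4, 12.5]
finger_gap: 49.1
grip_force: 62.5
```

```bash
python3 -c "
from h import *
q=r.sense();print(q['tcp_rot'],q['ft_force'],q['wrist_torque'])
s=snap('wrist','w4')"
```

```text
[ 1.79978201e+02  4.39756655e-02 -1.76478609e+02] [-2.98382121  0.38590389 12.51265032] [-0.0471834   0.48096172 -1.67092813]
```

View pics/w4.png

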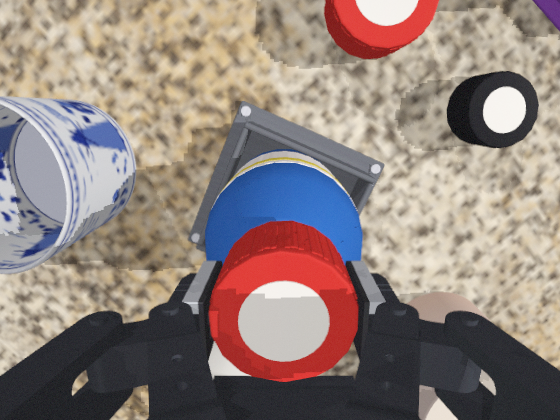

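The wrist torque jumped to -1.7 N·m after 73° of turn, so the cap is at its stop. In the view the grip is still centred, with the disc at (284,321). I'll relieve the torque slightly and lift.

Call:
step_arm --pt "0 0 0" --pt "0 0 0.02" --pt "0 0 0.02" --pt "0 0 0.02" --pt "0 0 0.02" --pt "0 0 0" --spin '[-0.005,0,0,0,0,0]'

```text
time: 9.43
tool_pos: [576.6, 45.2, 150.2]
tcp_rot: [180.0, -0.2, -177.3]
ft_force: [9.4, 0.2, -11.2]
finger_gap: 48.7
grip_force: 73.2
```

```bash
python3 -c "
from h import *
q=r.sense();print(q['tool_pos'],q['tcp_rot'],q['ft_force'],q['wrist_torque'])
s=snap('wrist','w5');c=snap('scene','s5')
a=cv2.resize(s['pixels'][180:400,160:420],None,fx=1.5,fy=1.5)
b=cv2.resize(c['pixels'][160:260,220:320],None,fx=3.3,fy=3.3,interpolation=cv2.INTER_CUBIC)
cv2.imwrite('pics/c5.png',np.hstack([a,b]))"
```

```text
[576.61950757  45.21280072 150.23872318] [ 1.79978952e+02 -1.76718450e-01 -1.77343726e+02] [  9.39391754   0.15075113 -11.22346673] [-0.03214867 -1.33220164 -1.01548616]
```

View pics/c5.png

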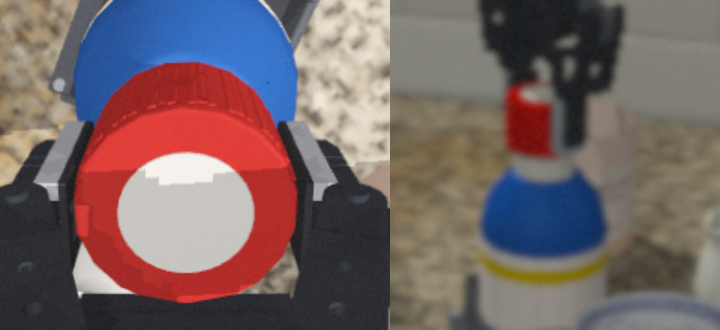

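The disc sits where it did in the grip, so there was no slip. The cap is about 6 mm up, but side force and torque remain, so it's binding. I'll back off the stop a little and centre it.

Call:
step_arm --pt "0.005 0 0" --pt "0 0 0" --pt "0 0 0" --spin '[-0.015,0,0]'

```text
time: 9.9
tool_pos: [577.4, 45.4, 153.0]
tcp_rot: [-180.0, -0.1, -179.9]
ft_force: [-1.4, -1.3, -2.2]
finger_gap: 48.9
grip_force: 74.0
```

```bash
python3 -c "
from h import *
q=r.sense();print(q['tool_pos'],q['tcp_rot'],q['ft_force'],q['wrist_torque'])"
```

```text
[577.36446665  45.36152029 153.03838739] [-1.79995908e+02 -1.46196048e-01 -1.79911200e+02] [-1.43601699 -1.33293542 -2.15559677] [-0.06189031  0.32893627 -0.08536212]
```

Freed: the forces are near zero. Next I lift to about 226 mm in small steps.

Call:
step_arm --pt "0 0 0.02" --pt "0 0 0.02" --pt "0 0 0.03" --pt "0 0 0.03" --pt "0 0 0" --spin '[0,0,0,0,0]'

```text
time: 10.52
tool_pos: [579.1, 45.4, 175.3]
tcp_rot: [-180.0, 0.1, -180.0]
ft_force: [-1.2, -0.1, -0.3]
finger_gap: 48.9
grip_force: 74.1
```

Call:
step_arm --pt "-0.003 0 0.05" --pt "0 0 0.05" --pt "0 0 0.05" --pt "0 0 0.05" --pt "0 0 0.05" --pt "0 0 0" --pt "0 0 0" --pt "0 0 0" --spin '[0,0,0,0,0,0,0,0]'

```text
time: 11.52
tool_pos: [577.4, 45.4, 223.4]
tcp_rot: [180.0, -0.1, -180.0]
ft_force: [0.3, 0.0, -0.2]
finger_gap: 49.1
grip_force: 74.1
```

```bash
python3 -c "
from h import *
s=snap('wrist','w6');c=snap('scene','s6')
a=cv2.resize(s['pixels'],(448,336))
b=cv2.resize(c['pixels'][130:330,220:360],(235,336),interpolation=cv2.INTER_CUBIC)
cv2.imwrite('pics/c6.png',np.hstack([a,b]))"
```

```text
(no output)
```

View pics/c6.png

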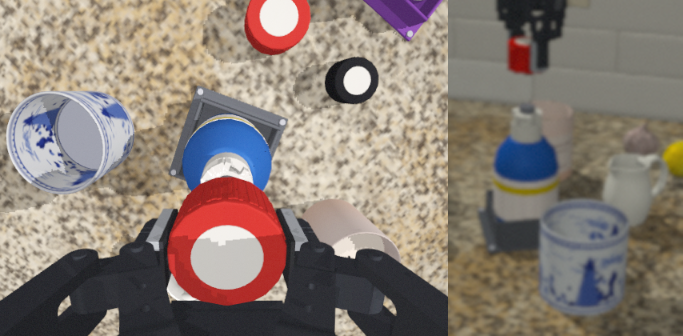

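The cap is held upright above the open white neck, with the disc at (227,257) in the left half, and the bystanders haven't moved.

```bash
python3 -c "
from bench import r
print(r.hand_in())"
```

```text
the job is handed in; nothing more can be done
None
```

I opened the bottle and handed the job in at about 11.6 s: the red cap is held upright about 6 cm above the open neck, and the cup, candle and jug look unmoved in the last pictures; the hand-in gave no verdict.

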